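Sweep the checked rings off the light box

ROBOT

A 6-joint arm with a two-finger parallel gripper is mounted at the origin on the work surface. World frame = base frame: x ahead of the robot, y to its left, z up, the work surface at z = 0. Lengths are in m, angles in rad, forces in N, time in s.
With the tool pointing down it reaches from about 0.425 to 0.95 m from the base axis. Payload 3.5 kg.
Tool frame: the origin (TCP) lies at the very end of the fingers, on their centre line; the grasp point (between the pads) lies behind it (hold_point_z is the z of the grasp point in the tool frame, in m); z points along the fingers, y is the line along which they close (so a half turn about z gives the same grasp; the last joint's range is limited). The gripper opens to 85 mm and grips with 20 to 120 N. Pads are 22 mm wide; open, the fingers measure 114 mm over their backs; the gripper's body (76 mm by 85 mm) begins 54 mm behind the grasp point. The pads swing forward as they close: fully open they stand 13 mm farther back than shut.
Start: joints at [-1.282, 0.286, 1.577, -0, 1.279, -0.15], TCP at [0.287, -0.611, 0.231] pointing down, gripper open.
Joint ranges: [-2.77, 2.77], [-0.9, 2.22], [0.21, 2.48], [-1.53, 4.67], [0.24, 2.81], [-2.84, 2.84]. Speed limits (rad/s): [2.79, 2.79, 3.14, 3.14, 3.14, 3.14].

INTERFACE

Orientations are given as a unit quaternion [x, y, z, w].
In Python, from cell import * gives the robot as it stands.
- The arm moves only by the shell command python3 -m inch 'ROWS' [OPENING] [FORCE]. ROWS is JSON, a list of rows, each a list of 2 entries, a list of its own where there are three numbers: the shift along the world's x, y, z scaled (see below), then the turn about the world's z scaled (see below). In form: [[[tx, ty, tz], turn], ...]. A call has 1 to 5 rows; each row shifts and turns the commanded pose from where the row before left it; what a row does not reach is not made up. The controller multiplies each number of a shift by 250 mm and each number of a turn by pi rad. A row lasts 1/8 s, in which the tool goes at most 62.5 mm and 10.7 degrees, less where a joint would pass 70% of its speed; a pose out of reach is approached as far as the arm can. A call with a number of a shift or a turn outside -1 to 1 is refused whole. A call with a gripper value outside its range is refused whole. OPENING is the opening, from -1 (shut) to 1 (fully open), set as the call begins (- or left out, the last holds). The fingers move at their own pace and stop on an object; FORCE is the grip in N (left out, the last holds). Time passes only in rows, so rows that do not move let the fingers close. It gives the time, the measured TCP pose, the force, the opening and the grip force at its end, in the units of the state.
- get_obs(): the state, without advancing time (a new reading comes with each control period).
- capture(name): name is "side" or "top"; returns (picture, depth): 480x640x3 uint8, red, green, blue; 480x640 float32, m along the optical axis (not along the pixel's ray), 0 where there is no reading.
- get_calibration(name): a dict with "K" (3x3 intrinsics, pixels), "k1" (the pictures are not rectified: a ray, as slopes to the right and down, at radius r is drawn at 1 + k1 r^2 times it, then the intrinsics apply), "extrinsics" (4x4, takes a point from camera to world coordinates). Camera axes: x right, y down, z forward; pixel columns grow to the right and rows downward; lengths in m; the calibration is good to about 2 mm. A picture is of the moment at which its call begins. get_calibration takes no time and is no camera call.
- sign_off(): hands the job in; it is judged then, once.
The state is a dict: "clock": time; "joints": joint angles; "joint_velocities": joint speeds; "joint_efforts": joint torques, N m; "eef_pos": TCP position; "eef_rot": TCP orientation; "wrist_force": force on the tool from outside, world axes, zero at the start; "moment": the same for the moment, N m; "grip_width": finger opening in m; "grasp_force": force on a finger pad.
Only numpy, scipy, OpenCV 4.12 (cv2) and the standard library are available. Lean on these libraries where they do the work, as an engineer would, in place of code of your own. Each camera call takes 0.05 s, during which the arm holds its last target. There are 200 camera calls.

TASK

The three steel rings lying on the light box have been checked: sweep them with the fingertips across the light box and over its edge so that all three drop into the open catch tray at its end. Only push them along, never pick them up, and leave the loupe that stands among them, the dropper bottle and the jar standing where they are.

Things in the scene. Friction and masses are not known exactly. Their poses are not given: they have to be found in the camera images.
- light_box: Inspection light box fixed to the bench: a flat slab 230 (its x) by 260 (its y) by 30 mm high with a flat, smooth white top 30 mm above the bench and no rim. Origin: centre of its underside, at bench height; x along the short side, y along the long side, z up. The tray stands against one of its two y ends (which one changes), the closed parts case against the other.
- tray: Open grey catch tray, fixed, 240 (its x) by 120 (its y) by 24 mm high, walls and floor 3 mm thick, so the rim is 6 mm lower than the light box top. One long side stands against a y end of the light box (1 mm gap), its axes parallel to those of the light box. Origin: centre of its underside, at bench height, 191 mm from the light box origin along the light box's y or -y.
- case: Closed parts case with a flat white lid, fixed, 240 by 120 by 24 mm high, against the other y end of the light box, away from the tray. Nothing goes there. Origin: centre of its underside.
- ring1_mid (a point): Middle (centre of the hole, half height) of one of three identical steel spacer rings: outer diameter 32 mm, hole 18 mm, 8 mm high, 24 to 48 g. It starts flat on the light box, at most 85 mm along y and 90 mm along x from the light box's centre; no other ring nor the loupe is nearer than 43 mm, middle to middle. In the tray it may lie flat or on edge. z along the ring's axis.
- ring2_mid (a point): Middle (centre of the hole, half height) of one of three identical steel spacer rings: outer diameter 32 mm, hole 18 mm, 8 mm high, 24 to 48 g. It starts flat on the light box, at most 85 mm along y and 90 mm along x from the light box's centre; no other ring nor the loupe is nearer than 43 mm, middle to middle. In the tray it may lie flat or on edge. z along the ring's axis.
- ring3_mid (a point): Middle (centre of the hole, half height) of one of three identical steel spacer rings: outer diameter 32 mm, hole 18 mm, 8 mm high, 24 to 48 g. It starts flat on the light box, at most 85 mm along y and 90 mm along x from the light box's centre; no other ring nor the loupe is nearer than 43 mm, middle to middle. In the tray it may lie flat or on edge. z along the ring's axis.
- loupe: Black waisted magnifying loupe standing on the light box among the rings, 32 mm in diameter, 40 mm high (its top 70 mm above the bench), 50 g, loose. Stays where it is. Origin: centre of its underside. Seen along the light box's y, it is never in line with a ring: the four things stand in four lanes along y, about 55 mm apart in the light box's x (43 mm at least).
- dropper: Brown dropper bottle standing loose on the bench on the far (light box +x) side of the light box, 36 mm in diameter, 75 mm high. Stays where it is. Origin: centre of its underside.
- jar: White jar standing loose on the bench on the near (light box -x) side of the light box, 54 mm in diameter, 50 mm high. Stays where it is. Origin: centre of its underside.
Mind the look-alikes: they are no part of the job. What is shaped like the part that bears ring2_mid but orange is not meant. Leave any red look-alike of the part that bears ring3_mid alone.

How it is judged:
At the end, for the whole second after the job is handed in: The middle of each ring lies within the tray's inner walls and below its rim (less than 24 mm above the bench), and the loupe, dropper bottle and jar stand upright within 10 mm of where they were (x of ring1_mid in the frame of tray between -0.117 and 0.117 m and y of ring1_mid in the frame of tray between -0.057 and 0.057 m and z of each of ring1_mid, ring2_mid, ring3_mid in the frame of tray below 0.024 m and x of ring2_mid in the frame of tray between -0.117 and 0.117 m and y of ring2_mid in the frame of tray between -0.057 and 0.057 m and x of ring3_mid in the frame of tray between -0.117 and 0.117 m and y of ring3_mid in the frame of tray between -0.057 and 0.057 m and distance of each of loupe, dropper, jar from where it was at the start of the episode below 0.01 m and angle between each of loupe, dropper, jar's own z axis and vertical below 0.15 rad); the robot touches nothing.
It fails at once if the loupe was knocked, pushed more than 10 mm or picked up (distance of loupe from where it was at the start of the episode above 0.01 m or angle between loupe's own z axis and vertical above 0.15 rad).
It fails at once if the dropper bottle was knocked, pushed more than 10 mm or picked up (distance of dropper from where it was at the start of the episode above 0.01 m or angle between dropper's own z axis and vertical above 0.15 rad).
It fails at once if the jar was knocked, pushed more than 10 mm or picked up (distance of jar from where it was at the start of the episode above 0.01 m or angle between jar's own z axis and vertical above 0.15 rad).
It fails at once if a ring was lifted (its middle more than 5 mm above where it lies on the light box) instead of being swept (z of any of ring1_mid, ring2_mid, ring3_mid in the frame of light_box above 0.039 m).
It also fails if it takes over 54 s, if anything falls off the work surface, if the arm or the gripper's body presses on something with over 40 N, if the wrist force passes 120 N, or if a joint passes its speed limit or range.

## Working session

There is one attempt and no reset: what is moved stays moved. The work goes in short steps, Python scripts to look and compute and a shell command to move; the robot and the scene stay as the last step left them, time stands still between calls to the robot, and variables do not carry over. Pictures are saved under pics/ and viewed, at most 10 in all, crops included, and the job is handed in when it is done.

```bash
mkdir -p pics
python3 - <<'E'
from cell import *
import cv2,numpy as np
for n in("top","side"):
    p,d=capture(n); cv2.imwrite(f"pics/{n}0.png",p[:,:,::-1]); np.save(f"pics/{n}d.npy",d)
    c=get_calibration(n); print(n,np.round(c["K"],1).tolist(),c["k1"],np.round(c["extrinsics"],3).tolist())
o=get_obs();print(o)
E
```

```text
top [[478.9, 0.0, 316.8], [0.0, 478.9, 238.0], [0.0, 0.0, 1.0]] 0.009894867848770241 [[0.017, -0.991, 0.129, 0.477], [-1.0, -0.019, -0.013, 0.029], [0.015, -0.129, -0.992, 0.682], [0.0, 0.0, 0.0, 1.0]]
side [[471.7, 0.0, 319.3], [0.0, 471.7, 239.5], [0.0, 0.0, 1.0]] 0.01716490956076686 [[0.936, -0.208, 0.283, 0.39], [-0.351, -0.567, 0.745, -0.469], [0.005, -0.797, -0.604, 0.465], [0.0, 0.0, 0.0, 1.0]]
{'clock': 0.1, 'joints': array([-1.28198752e+00,  2.87146632e-01,  1.57806961e+00, -5.02758826e-06,
        1.27858833e+00, -1.49974501e-01]), 'joint_velocities': array([-1.22133467e-03, -4.49933351e-04, -2.90153741e-03,  9.12302440e-04,
        9.21943937e-06,  6.60667218e-04]), 'joint_efforts': array([ 6.20265255e-04, -4.07298768e+01, -2.93698150e+01, -1.40058273e-04,
        3.40312145e-03,  3.69337755e-06]), 'eef_pos': array([ 0.28663208, -0.6104481 ,  0.230018  ]), 'eef_rot': array([ 9.76029273e-01,  2.17636477e-01, -7.91114201e-05, -1.10312705e-03]), 'wrist_force': array([-0.8933012 ,  0.48754609,  0.21168689]), 'moment': array([-0.01589612,  0.01647732,  0.01475244]), 'grasp_force': 0.0, 'grip_width': 0.08538898566740771}
```

View pics/top0.png

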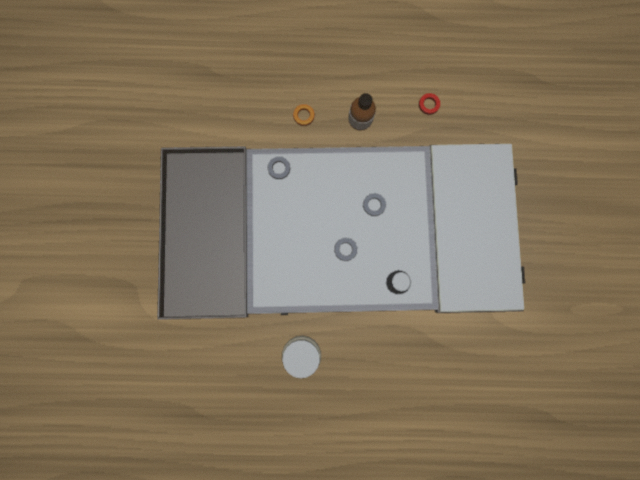

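View pics/side0.png

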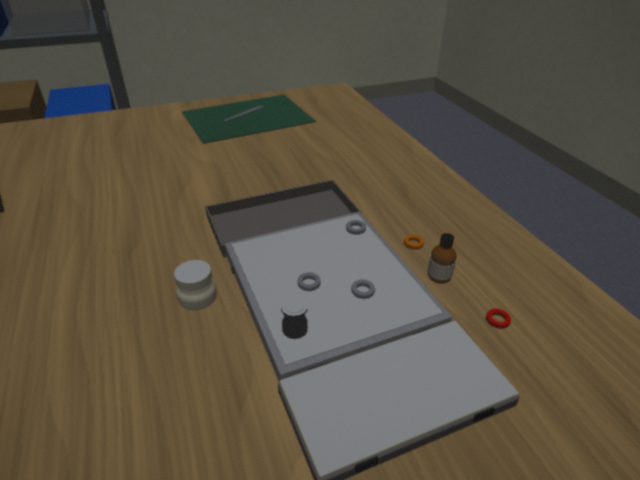

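The top view shows the tray on the left, which is world +y (columns 163-246). The rings are at px (279,168), (374,205) and (346,249). The loupe is at (400,282), the dropper at (363,110), the jar at (301,358) and the case on the right. The side view shows the same layout.

```bash
cat > h.py <<'E'
from cell import *
import cv2,numpy as np
def w(n,px,z):
    c=get_calibration(n);E=np.array(c["extrinsics"]);K=np.array(c["K"])
    u=cv2.undistortPoints(np.array([[px]],float),K,np.array([c["k1"],0,0,0.]))[0,0]
    r=E[:3,:3]@[u[0],u[1],1];return E[:3,3]+r*(z-E[2,3])/r[2]
E
python3 - <<'E'
from h import *
np.set_printoptions(precision=4,suppress=True)
im=cv2.imread("pics/top0.png");hsv=cv2.cvtColor(im,cv2.COLOR_BGR2HSV);g=im.max(2)
for n,(x,y),z in[("rA",(279,168),.038),("rB",(374,205),.038),("rC",(346,249),.038)]:
    m=(g[y-16:y+17,x-16:x+17]<165).astype(np.uint8)
    m[:, :]*=(np.hypot(*np.mgrid[-16:17,-16:17])<15).astype(np.uint8)
    ys,xs=np.nonzero(m);c=(x-16+(xs.min()+xs.max())/2,y-16+(ys.min()+ys.max())/2)
    print(n,len(xs),c,np.ptp(xs),np.ptp(ys),w("top",c,z))
for n,p,z in[("loupetop",(401,282),.07),("droptop",(365,101),.075),("jartop",(301,358),.05),
 ("c1",(247,149),.03),("c2",(431,147),.03),("c3",(438,309),.03),("c4",(247,314),.03),("t1",(163,150),.024),("t2",(160,317),.024)]: print(n,w("top",p,z))
for n,p,z in [("rA",(356,227),.036),("rB",(363,288),.036),("rC",(309,281),.036),("loupebase",(295,327),.036)]: print("side",n,w("side",p,z))
E
```

```text
rA 404 (np.float64(279.0), np.float64(166.5)) 24 25 [0.6598 0.0752 0.038 ]
rB 387 (np.float64(374.0), np.float64(204.5)) 24 23 [ 0.609  -0.0565  0.038 ]
rC 393 (np.float64(345.0), np.float64(249.0)) 24 24 [ 0.5469 -0.0172  0.038 ]
loupetop [ 0.5024 -0.0869  0.07  ]
droptop [ 0.7412 -0.0392  0.075 ]
jartop [0.4033 0.039  0.05  ]
c1 [0.6863 0.1213 0.03  ]
c2 [ 0.6949 -0.138   0.03  ]
c3 [ 0.4686 -0.1444  0.03  ]
c4 [0.4575 0.113  0.03  ]
t1 [0.6841 0.2403 0.024 ]
t2 [0.4515 0.2307 0.024 ]
side rA [0.6562 0.0712 0.036 ]
side rB [ 0.608  -0.0592  0.036 ]
side rC [ 0.5453 -0.0214  0.036 ]
side loupebase [ 0.5018 -0.0933  0.036 ]
```

```bash
python3 -m inch '[[[0.108,0.168,0],0.031],[[0.108,0.168,0],0.031],[[0.108,0.168,0],0.031],[[0.108,0.168,0],0.031],[[0.108,0.168,0],0.031]]' -0.53 20
python3 -m inch '[[[0.108,0.168,0],0.031],[[0.108,0.168,0],0.031],[[0.108,0.168,0],0.031],[[0.108,0.168,0],0.031],[[0.108,0.168,0],0.031]]'
python3 -m inch '[[[0.108,0.16,-0.1],0.031],[[0.108,0.16,-0.2],0.031],[[0,0,-0.2],0],[[0,0,0],0]]'
```

```text
clock: 0.72
eef_pos: [0.4223, -0.3993, 0.2307]
eef_rot: [0.894, 0.448, -0.0, -0.0]
wrist_force: [0.6, -0.2, -1.1]
grip_width: 0.0199
grasp_force: 0.0
clock: 1.35
eef_pos: [0.5572, -0.1894, 0.2309]
eef_rot: [0.76, 0.65, -0.0, -0.0]
wrist_force: [-0.1, -0.7, 0.5]
grip_width: 0.0201
grasp_force: 0.0
clock: 1.85
eef_pos: [0.6042, -0.113, 0.1056]
eef_rot: [0.694, 0.72, -0.003, -0.006]
wrist_force: [-0.3, -0.6, -0.5]
grip_width: 0.0201
grasp_force: 0.0
```

```bash
python3 -m inch '[[[0.026,0.008,-0.1],0],[[0,0,-0.1],0],[[0,0,-0.06],0],[[0,0,-0.02],0],[[0,0,0],0]]'
python3 -m inch '[[[0,0,-0.006],0],[[0,0,-0.004],0],[[0,0,0],0]]'
python3 - <<'E'
from h import *
p,d=capture("side");cv2.imwrite("pics/s1.png",cv2.resize(p[180:360,200:440,::-1],(800,600)))
E
```

```text
clock: 2.48
eef_pos: [0.6151, -0.1135, 0.0423]
eef_rot: [0.694, 0.72, 0.0, 0.001]
wrist_force: [-0.0, -0.7, -0.1]
grip_width: 0.0203
grasp_force: 0.0
clock: 2.85
eef_pos: [0.6147, -0.113, 0.0391]
eef_rot: [0.694, 0.72, 0.0, 0.0]
wrist_force: [0.1, -0.5, -0.3]
grip_width: 0.0199
grasp_force: 0.0
```

View pics/s1.png

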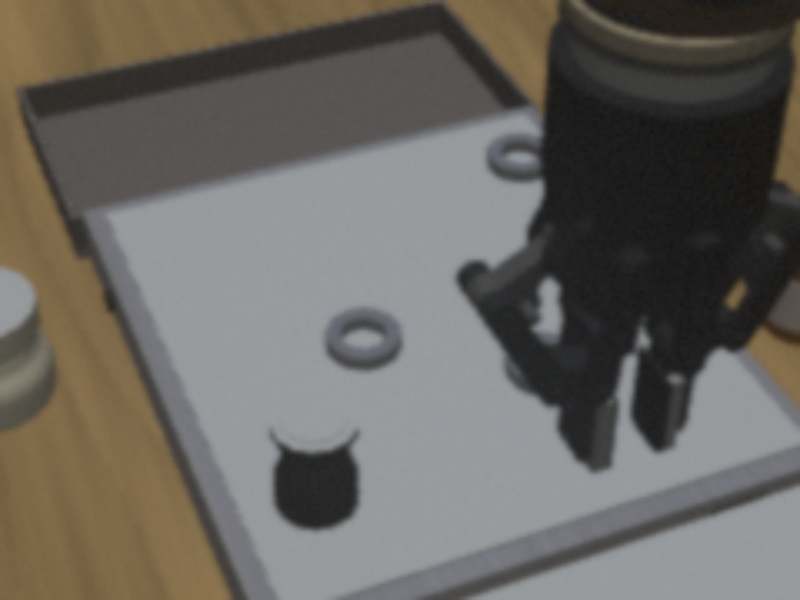

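```bash
python3 -m inch '[[[-0.016,0,-0.012],0],[[0,0,-0.01],0],[[0,0,-0.004],0],[[0,0,0],0],[[0,0,0],0]]'
python3 -m inch '[[[-0.001,0.03,0],0],[[-0.001,0.03,0],0],[[-0.001,0.03,0],0],[[-0.002,0.04,0],0],[[-0.002,0.04,0],0]]'
```

```text
clock: 3.52
eef_pos: [0.6107, -0.1131, 0.0324]
eef_rot: [0.694, 0.72, 0.0, 0.0]
wrist_force: [0.5, 0.8, 0.5]
grip_width: 0.0199
grasp_force: 0.0
clock: 4.15
eef_pos: [0.6088, -0.0698, 0.0324]
eef_rot: [0.694, 0.72, -0.0, 0.0]
wrist_force: [-0.1, -0.9, -0.2]
grip_width: 0.0202
grasp_force: 0.1
```

Run:
```python
from h import *
p,d=capture("side");cv2.imwrite("pics/s2.png",cv2.resize(p[180:360,200:440,::-1],(800,600)))
```

```text
(no output)
```

View pics/s2.png

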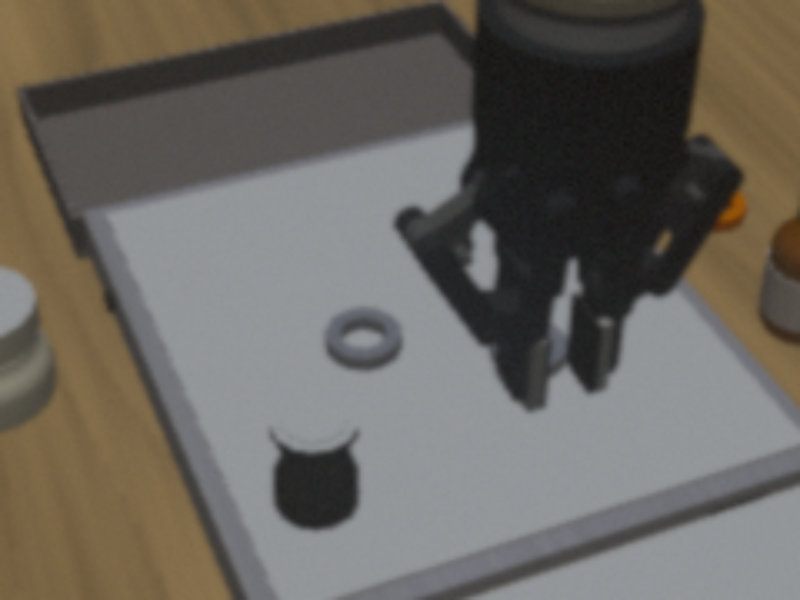

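The ring sits centred in front of the two fingertips at px (555,350), so I'll keep pushing.

```bash
R='x'
python3 -m inch '[[[-0.002,0.04,0],0],[[-0.001,0.045,0],0],[[-0.002,0.045,0],0],[[-0.002,0.045,0],0],[[-0.002,0.045,0],0]]'
python3 -m inch '[[[-0.002,0.045,0],0],[[-0.001,0.045,0],0],[[-0.002,0.045,0],0],[[-0.001,0.045,0],0],[[-0.002,0.045,0],0]]'
python3 -m inch '[[[-0.002,0.045,0],0],[[-0.001,0.045,0],0],[[-0.002,0.045,0],0],[[-0.001,0.045,0],0],[[-0.002,0.045,0],0]]'
python3 -m inch '[[[-0.002,0.045,0],0],[[-0.001,0.045,0],0],[[-0.001,0.045,0],0],[[0,0,0],0]]'
```

```text
clock: 4.82
eef_pos: [0.6065, -0.0147, 0.0324]
eef_rot: [0.694, 0.72, -0.0, 0.0]
wrist_force: [-0.0, -0.4, -0.1]
grip_width: 0.0198
grasp_force: 0.1
clock: 5.45
eef_pos: [0.6046, 0.0414, 0.0324]
eef_rot: [0.694, 0.72, 0.0, 0.0]
wrist_force: [-0.1, -0.8, 0.5]
grip_width: 0.02
grasp_force: 0.1
clock: 6.08
eef_pos: [0.6026, 0.0977, 0.0324]
eef_rot: [0.694, 0.72, 0.0, 0.0]
wrist_force: [0.4, 0.2, 0.9]
grip_width: 0.0202
grasp_force: 0.2
clock: 6.58
eef_pos: [0.6015, 0.1316, 0.0323]
eef_rot: [0.694, 0.72, -0.0, -0.0]
wrist_force: [0.2, 0.3, 0.1]
grip_width: 0.0202
grasp_force: 0.0
```

```bash
python3 -m inch '[[[0,0,0.1],0],[[0,0,0.15],0],[[0,0,0.15],0],[[0,-0.1,0],0],[[-0.04,-0.15,0],0]]'
python3 -m inch '[[[-0.06,-0.15,0],0],[[-0.06,-0.15,0],0],[[-0.06,-0.14,0],0],[[0,-0.046,0],0],[[0,0,0],0]]'
python3 - <<'E'
from h import *
p,d=capture("side");q,d=capture("top");cv2.imwrite("pics/s3.png",np.hstack([cv2.resize(p[160:400,180:500],(400,300)),cv2.resize(q[130:370,150:470],(400,300))])[:,:,::-1])
E
```

```text
clock: 7.2
eef_pos: [0.5924, 0.0678, 0.1335]
eef_rot: [0.693, 0.72, 0.001, 0.001]
wrist_force: [-1.3, -0.4, -0.5]
grip_width: 0.0202
grasp_force: 0.0
clock: 7.82
eef_pos: [0.547, -0.0538, 0.1326]
eef_rot: [0.695, 0.719, 0.0, 0.0]
wrist_force: [0.9, 0.8, 0.6]
grip_width: 0.0202
grasp_force: 0.0
```

View pics/s3.png

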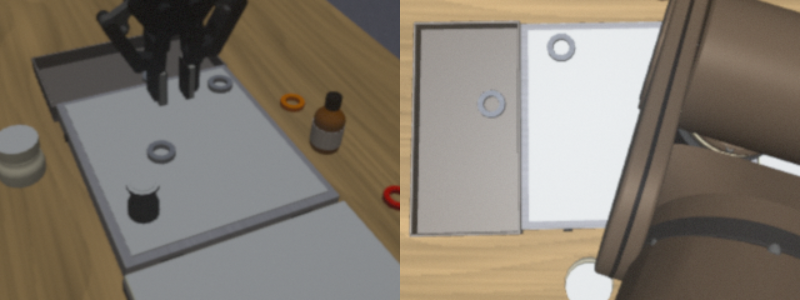

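Ring B is in the tray at crop px (490,103). Next is ring C.

```bash
python3 -m inch '[[[0,0.012,-0.1],0],[[0,0,-0.1],0],[[0,0,-0.08],0],[[0,0,-0.06],0],[[0,0,-0.03],0]]'
python3 -m inch '[[[0,0,-0.02],0],[[0,0,-0.008],0],[[0,0,0],0],[[0,0,0],0]]'
python3 - <<'E'
from h import *
p,d=capture("side");cv2.imwrite("pics/s4.png",cv2.resize(p[180:360,200:440,::-1],(800,600)))
E
```

```text
clock: 8.55
eef_pos: [0.5464, -0.0495, 0.0389]
eef_rot: [0.694, 0.72, -0.0, -0.001]
wrist_force: [0.3, 0.9, 0.1]
grip_width: 0.0202
grasp_force: 0.0
clock: 9.05
eef_pos: [0.5469, -0.0505, 0.0334]
eef_rot: [0.694, 0.72, 0.0, 0.0]
wrist_force: [-0.8, 0.4, -0.1]
grip_width: 0.0201
grasp_force: 0.0
```

View pics/s4.png

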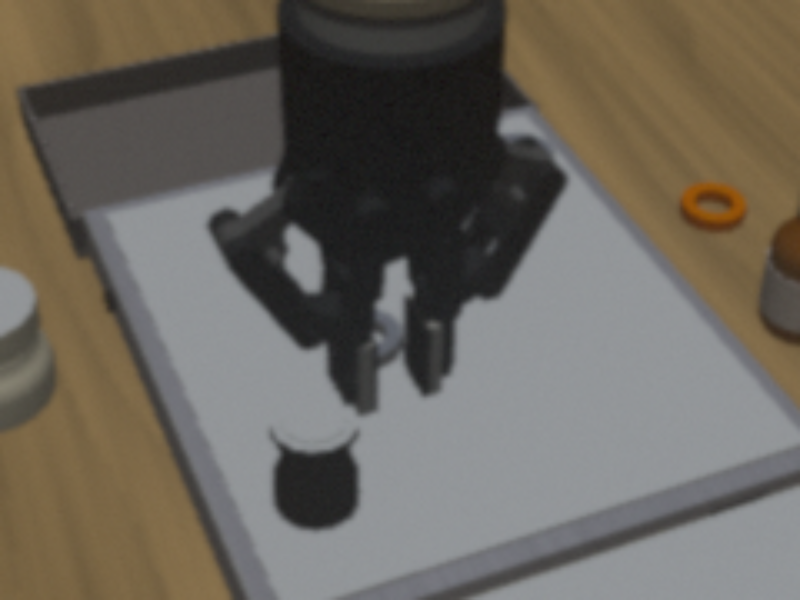

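Ring C is just ahead of the fingers at px (363,338), a few mm left of centre. The loupe is clear. I'll nudge x slightly and sweep.

```bash
python3 -m inch '[[[-0.008,0.02,-0.004],0],[[-0.002,0.03,0],0],[[-0.001,0.04,0],0],[[-0.002,0.045,0],0],[[-0.002,0.045,0],0]]'
python3 -m inch '[[[-0.002,0.045,0],0],[[-0.001,0.045,0],0],[[-0.002,0.045,0],0],[[-0.001,0.045,0],0],[[-0.002,0.045,0],0]]'
python3 -m inch '[[[-0.002,0.045,0],0],[[-0.001,0.045,0],0],[[-0.002,0.045,0],0],[[-0.001,0.045,0],0],[[-0.002,0.045,0],0]]'
python3 -m inch '[[[-0.002,0.045,0],0],[[-0.001,0.045,0],0],[[0,0,0],0]]'
```

```text
clock: 9.72
eef_pos: [0.5428, -0.0043, 0.0319]
eef_rot: [0.694, 0.72, 0.0, 0.0]
wrist_force: [0.2, -0.6, -0.2]
grip_width: 0.0202
grasp_force: 0.2
clock: 10.35
eef_pos: [0.5408, 0.0517, 0.0319]
eef_rot: [0.694, 0.72, -0.0, -0.0]
wrist_force: [-0.1, -0.6, 1.4]
grip_width: 0.02
grasp_force: 0.2
clock: 10.98
eef_pos: [0.5388, 0.108, 0.0318]
eef_rot: [0.694, 0.72, 0.0, -0.0]
wrist_force: [-0.7, -0.4, 0.1]
grip_width: 0.0199
grasp_force: 0.0
clock: 11.35
eef_pos: [0.538, 0.1305, 0.0318]
eef_rot: [0.694, 0.72, -0.0, -0.0]
wrist_force: [0.9, -0.6, 0.3]
grip_width: 0.0201
grasp_force: 0.0
```

```bash
python3 -m inch '[[[0,0,0.1],0],[[0,0,0.15],0],[[0.05,-0.1,0.15],0],[[0.15,-0.1,0],0],[[0.15,-0.1,0],0]]'
python3 -m inch '[[[0.134,-0.09,0],0],[[0,0,0],0],[[0,0,-0.1],0],[[0,0,-0.1],0],[[0,0,-0.05],0]]'
python3 - <<'E'
from h import *
p,d=capture("side");q,d=capture("top");cv2.imwrite("pics/s5.png",np.hstack([cv2.resize(p[160:400,180:500],(400,300)),cv2.resize(q[130:370,150:470],(400,300))])[:,:,::-1])
E
```

```text
clock: 11.98
eef_pos: [0.6269, 0.0537, 0.1331]
eef_rot: [0.694, 0.72, 0.001, 0.001]
wrist_force: [-1.1, -1.1, -0.8]
grip_width: 0.0199
grasp_force: 0.0
clock: 12.6
eef_pos: [0.6571, 0.0328, 0.0673]
eef_rot: [0.694, 0.72, -0.001, -0.002]
wrist_force: [-0.3, -0.2, 0.5]
grip_width: 0.0199
grasp_force: 0.0
```

View pics/s5.png

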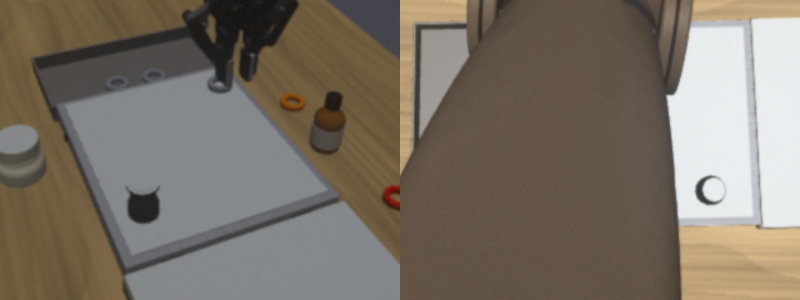

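Rings B and C lie in the tray at crop px (153,75) and (118,83). Next is ring A.

```bash
python3 -m inch '[[[0,0,-0.05],0],[[0,0,-0.05],0],[[0,0,-0.03],0],[[0,0,-0.01],0],[[0,0,0],0]]'
python3 -m inch '[[[0.004,0,-0.002],0],[[0,0,0],0]]'
```

```text
clock: 13.32
eef_pos: [0.6591, 0.0322, 0.0342]
eef_rot: [0.694, 0.72, -0.0, -0.0]
wrist_force: [-0.4, -0.9, 0.1]
grip_width: 0.0197
grasp_force: 0.0
clock: 13.58
eef_pos: [0.6604, 0.0322, 0.0343]
eef_rot: [0.694, 0.72, 0.0, 0.0]
wrist_force: [0.8, 0.0, 0.3]
grip_width: 0.0199
grasp_force: 0.0
```

```bash
python3 -m inch '[[[0,0.03,-0.006],0],[[-0.001,0.03,0],0],[[-0.002,0.04,0],0],[[-0.002,0.045,0],0],[[-0.002,0.045,0],0]]'
python3 -m inch '[[[-0.002,0.045,0],0],[[-0.001,0.045,0],0],[[-0.002,0.045,0],0],[[-0.001,0.045,0],0],[[-0.002,0.045,0],0]]'
python3 -m inch '[[[0,0,0],0],[[0,0,0.1],0],[[0,0,0.15],0],[[0,0,0.15],0],[[-0.1,-0.2,0.1],0]]'
python3 -m inch '[[[-0.1,-0.2,0],0],[[-0.1,-0.2,0],0],[[-0.1,-0.2,0],0],[[0,-0.2,0],0],[[0,-0.1,0],0]]'
python3 - <<'E'
from h import *
p,d=capture("side");q,d=capture("top");cv2.imwrite("pics/s6.png",np.hstack([cv2.resize(p[160:400,180:500],(400,300)),cv2.resize(q[130:370,150:470],(400,300))])[:,:,::-1])
E
```

```text
clock: 14.2
eef_pos: [0.6582, 0.0807, 0.0323]
eef_rot: [0.694, 0.72, -0.0, -0.0]
wrist_force: [0.7, -0.5, -0.3]
grip_width: 0.0198
grasp_force: 0.1
clock: 14.82
eef_pos: [0.6563, 0.1367, 0.0323]
eef_rot: [0.694, 0.72, -0.0, -0.0]
wrist_force: [-0.3, -0.7, -0.6]
grip_width: 0.0201
grasp_force: 0.0
clock: 15.45
eef_pos: [0.6331, 0.087, 0.1603]
eef_rot: [0.693, 0.721, 0.002, 0.002]
wrist_force: [1.1, -1.0, 1.4]
grip_width: 0.0201
grasp_force: 0.0
clock: 16.08
eef_pos: [0.5558, -0.1418, 0.1577]
eef_rot: [0.695, 0.719, -0.0, 0.001]
wrist_force: [0.5, 0.7, 0.5]
grip_width: 0.0199
grasp_force: 0.0
```

View pics/s6.png

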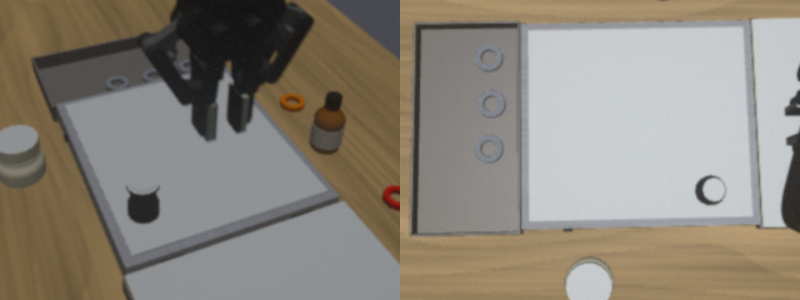

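All three rings lie flat in the tray at crop px (489,57), (490,103) and (488,148). The loupe, dropper and jar haven't moved, and the robot is clear.

```bash
python3 -m inch '[[[0,0,0],0],[[0,0,0],0]]'; python3 -c "
from cell import *
print(sign_off())"
```

```text
clock: 16.42
eef_pos: [0.5563, -0.138, 0.1572]
eef_rot: [0.694, 0.72, 0.0, -0.0]
wrist_force: [-0.3, 0.1, -0.9]
grip_width: 0.0205
grasp_force: 0.0
the job is handed in; nothing more can be done
None
```

I swept all three rings into the catch tray and handed the job in at about 16 s; the last pictures show them lying flat there, with the loupe, dropper and jar where they stood, but `sign_off()` returned no verdict.

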